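# Strip a tilted trackball for cleaning and store its ball in the deep jar

### The arm

A 7-joint arm with a two-finger parallel gripper is mounted at the origin on a cart in front of the work surface, level with it; the furniture and walls round the work are solid. World frame = base frame: x ahead of the robot, y to its left, z up, the work surface at z = 0. Lengths are in m, angles in degrees, forces in N, time in s.
With the tool pointing down it reaches from about 0.425 to 0.875 m from the base axis. Payload 4.7 kg.
Tool frame: the origin (TCP) lies on the centre line of the jaws, within the pads' length; the fingertips stand 11 mm ahead of it and the grasp point (between the pads) lies 8 mm behind it (finger_overhang is the x of the fingertips in the tool frame, in m); x points along the fingers, z is the direction in which the jaws open and shut, and the axes are right-handed (so a half turn about x gives the same grasp; the last joint's range is limited). The gripper opens to 87 mm and grips with 3 to 60 N. Pads are 19 mm wide; open, the fingers measure 117 mm over their backs; the gripper's body (75 mm by 190 mm) begins 51 mm behind the grasp point.
Start: joints at [76.438, 18.392, -4.016, 83.108, 1.295, 78.541, -3.26], TCP at [0.161, -0.63, 0.234] pointing down, gripper open.
Joint ranges: [-163.93, 163.93], [-17.29, 119.83], [-79.2, 71.16], [3.27, 140.29], [-89.18, 269.18], [5.43, 117.66], [-154.24, 154.24]. Speed limits (degrees/s): [147.25, 147.25, 180, 180, 180, 180, 180].

### API

Orientations are given as [roll, pitch, yaw] about the fixed x, y, z axes, in that order (R = Rz(yaw) Ry(pitch) Rx(roll)).
In Python, from cell import get_obs, read_camera, sign_off, cut_out, finger_overhang gives the robot as it stands.
- The arm moves only by the tool servo_tool, never from a script. Its argument "rows" is one flat list of numbers, 5 for each row, row after row: the shift along the world's x, y, z in mm, then the turn about the world's z in degrees, then the closure, from 0 (fully open) to 1 (shut). A call has 1 to 10 rows; each row is the pose to reach, as a shift and turn from the pose commanded when the call began; what a row does not reach only later rows make up. A row lasts 1/12 s, in which the tool goes at most 41.7 mm and 7.16 degrees, less where a joint would pass 70% of its speed; a pose out of reach is approached as far as the arm can. A call with a gripper value outside its range is refused whole. The fingers move at their own pace and stop on an object; "force" is the grip in N (left out, the last holds). Time passes only in rows, so rows that repeat a pose let the fingers close. It gives the time, the measured TCP pose, the force and the opening at its end, in the units of the state.
- get_obs(): the state, without advancing time (a new reading comes with each control period).
- read_camera(name): name is "scene" or "top" or "wrist"; returns a dict with "frame" (420x560x3 uint8, blue, green, red), "range_z" (420x560 float32, m along the optical axis (not along the pixel's ray), 0 where there is no reading), "intrinsics" (3x3 intrinsics, pixels), "cam_to_world" (4x4, takes a point from camera to world coordinates); the wrist camera has in their place "tool_from_camera" (4x4, takes a point from camera to tool coordinates, whose origin is the TCP and whose axes are the tool frame's). Camera axes: x right, y down, z forward; pixel columns grow to the right and rows downward; lengths in m; the calibration is good to about 2 mm. A picture is of the moment at which its call begins: read the wrist's pose just before it.
- sign_off(): hands the job in, once; it reports no verdict.
Trained networks look in a picture, given as the dict that the camera call returned (one of the last four; its "shot" number tells which), for a name from the list of things; names that differ only in an ending like _2 or _b are one class to them, and where a whole thing is asked for, a point or a joint stands for the part that bears it (a point fixed in the world has none). Each returns a list of dicts, best first, with "score" (0 to 1); they miss things now and then, are a little off and sometimes report something else, mostly with a low value. They report only what shows in the picture. A call takes as long as a camera call. They do not tell look-alikes from the thing itself.
- cut_out(name, picture): "pixels" (420x560 bool, what is visible of it) and "extent" ([centre column, centre row, width, height] in pixels, round what is visible of it).
The state is a dict: "time_s": time; "qpos": joint angles; "joint_velocities": joint speeds; "effort": joint torques, N m; "tool_pos": TCP position; "tool_rot": TCP orientation; "force": force on the tool from outside, world axes, zero at the start; "wrist_torque": the same for the moment, N m; "grip_width": finger opening in m.
Only numpy, scipy, OpenCV 4.12 (cv2) and the standard library are available. Lean on these libraries where they do the work, as an engineer would, in place of code of your own. Each camera call takes 0.05 s, during which the arm holds its last target.

### The job

Strip the trackball for cleaning: pull its metal retaining ring straight off along the sloping axis and lay the ring flat on the grey notebook, then lift the ball out and lower it gently right down to the bottom of the deep white jar, without letting it drop or knock hard against the jar, and finally set the wooden lid fully home on the jar. Keep the ball off the desk, keep the jar upright, and leave the eraser, the glue stick and the USB stick that lie round the work where they are.

Things in the scene. Friction and masses are not known exactly. Their poses are not given: they have to be found in the camera images.
- trackball: Grey computer trackball, a wedge 109 mm long, 114 wide, 72 high at its back, fast on the desk mat. Origin at its underside, straight below the ball's centre. Its low front faces its -x; the working face rises towards +x at 30 deg. In its frame the common axis of ring and ball is n = (-0.5, 0, 0.866) and the slope's uphill direction u = (0.866, 0, 0.5).
- ball_seat (a point): Where the ball's centre is as it sits in the trackball, 62 mm above its underside. Measured along n from here: black seat block (62 mm along u, 66 mm across) under ring and ball, top 12 mm below; grey face round it 24 mm below. Four lugs 4 mm high stand beside the ring at 45 deg to u.
- cheek (a point): Highest point of one of the two grey button cheeks, which stand on both sides of the ring (35 to 57 mm either side of the middle, reaching 6 mm above the ball's centre along n). They leave no room for fingers there: the ring can be gripped only from the low and the high side of the slope, fingers closing along u.
- retaining_ring: Loose plain metal ring, 45 g: outside diameter 60 mm, 25 mm high, bore 52 mm; a lip of 45 mm inside diameter at its top keeps the ball in. Only its weight holds it; it comes off along its axis. Origin at the centre of its open underside, z along its axis to the lipped end. In place z leans 30 deg along n, and the ball's centre lies 12 mm up its axis.
- ball: Black smooth solid ball, 46 mm in diameter, 75 g; origin at its centre (its axes mean nothing). It sits loose on three small bearings in the seat block; with the ring off, its equator is clear of the block by 12 mm.
- jar: White ceramic open jar, loose, 0.8 kg: 126 mm outside and 114 mm inside diameter, 92 mm high, inner floor 7 mm above its underside (85 mm deep). Origin at the centre of its underside, z up. With the ball on its floor, the ball's centre is 30 mm above the origin.
- jar_lid: Round wooden lid of the jar, 0.14 kg, lying on the desk: disc 126 mm in diameter over a plug 106 mm in diameter, 8 mm deep, with a knob 26 mm in diameter on top. Origin at the centre of the plug's underside, z up: disc from z = 8 to 18 mm, knob from 18 to 46 mm (widest from 34 mm up). Seated, its origin is 84 mm above the jar's.
- notebook: Grey notebook lying flat, fast on the desk, 190 mm (x) by 148 mm (y), 14 mm thick. Origin at the centre of its underside, z up.
- eraser: Eraser lying flat, 21 x 46 x 13 mm, bystander; origin under its centre.
- glue_stick: Glue stick standing on end, 28 mm in diameter, 88 mm high, bystander; origin at the centre of its foot.
- usb_stick: Black USB stick lying flat, 18 x 53 x 8 mm, bystander; origin under its centre.
Mind the look-alikes: they are no part of the job. Leave any blue or pink look-alike of the jar alone.

How it is judged:
By the outcome, as a careful person would: the job done as asked, in the order asked, and still so for the second after the job is handed in, with the robot touching nothing.
It also fails if it takes over 72 s, if anything falls off the work surface, if the arm or the gripper's body presses on something with over 40 N, if the wrist force passes 120 N, or if a joint passes its speed limit or range.

## Working session

There is one attempt and no reset: what is moved stays moved. The work goes in short steps, Python scripts to look and compute and a tool call to move; the robot and the scene stay as the last step left them, time stands still between calls to the robot, and variables do not carry over. Pictures are saved under pics/ and viewed, and the job is handed in when it is done.

Besides the shell and the picture viewer there is one more tool, called after "Emit:" as a command line: name --argument value ..., lists and objects as JSON in quotes. servo_tool: Moves the arm, as the interface text tells. Its arguments: {"type":"object","properties":{"rows":{"type":"array"},"force":{"type":"number"}},"required":["rows"]}

```bash
ls; mkdir -p pics; python3 - <<'E'
from cell import *
import cv2
print(get_obs(), finger_overhang)
for n in ["scene","top"]:
    p=read_camera(n); cv2.imwrite(f"pics/{n}0.png",p["frame"]); print(n,p["intrinsics"],p["cam_to_world"])
E
```

```text
pics
{'time_s': 0.0, 'qpos': array([76.4378917 , 18.4408015 , -4.01429467, 83.17210876,  1.29633015,
       78.53978413, -3.25956511]), 'joint_velocities': array([ 0.07626964,  0.02781149, -0.09429372, -0.01877259,  0.05707343,
        0.03282939,  0.01915176]), 'effort': array([ 2.33416386e-04, -4.91288602e+01, -4.03900445e-01, -3.12530959e+01,
       -6.37785648e-02,  4.36322833e-02,  1.90002629e-04]), 'tool_pos': array([ 0.1611249 , -0.62919236,  0.23246605]), 'tool_rot': array([-176.1499868 ,   89.89236884,  108.22133609]), 'force': array([0.54385143, 0.44743742, 0.34536898]), 'wrist_torque': array([-0.02371861,  0.0009711 , -0.01187544]), 'grip_width': 0.08695258493221752} 0.011
scene [[475.45924494   0.         282.29510498]
 [  0.         475.45924494 212.47662375]
 [  0.           0.           1.        ]] [[-0.82184291 -0.41786539  0.38725024  0.12330151]
 [-0.5695793   0.58786137 -0.5744549   0.60934916]
 [ 0.01239536 -0.69268141 -0.72113717  0.86421543]
 [ 0.          0.          0.          1.        ]]
top [[485.62224967   0.         277.08949041]
 [  0.         485.62224967 207.76076432]
 [  0.           0.           1.        ]] [[ 0.00517335 -0.97618518  0.21687724  0.34721384]
 [-0.99998288 -0.00564328 -0.00154757 -0.00808694]
 [ 0.00273461 -0.21686552 -0.97619766  1.11174866]
 [ 0.          0.          0.          1.        ]]
```

View pics/scene0.png

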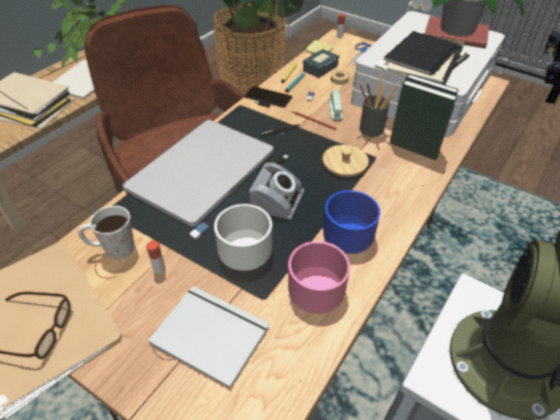

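View pics/top0.png

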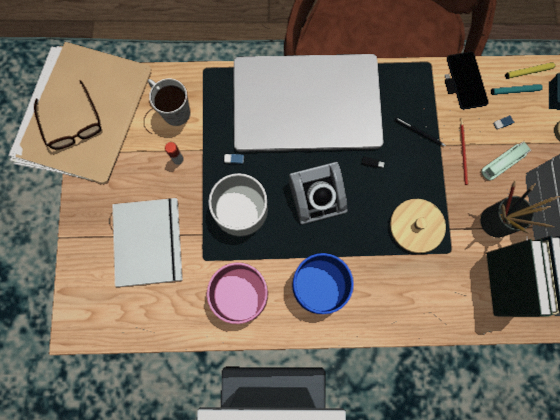

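```bash
cat > h.py <<'E'
from cell import *
import numpy as np, cv2
from scipy.spatial.transform import Rotation as Rt
def pts(p,mask=None,T=None):
    K=p["intrinsics"]; d=p["range_z"]; 
    if mask is None: mask=np.ones(d.shape,bool)
    v,u=np.nonzero(mask&(d>0)); z=d[v,u]
    P=np.c_[(u-K[0,2])*z/K[0,0],(v-K[1,2])*z/K[1,1],z,np.ones(len(z))]
    if T is None: T=p["cam_to_world"] if "cam_to_world" in p else toolT()@p["tool_from_camera"]
    return (P@T.T)[:,:3],u,v
def toolT(o=None):
    o=o or get_obs(); T=np.eye(4); T[:3,:3]=Rt.from_euler("xyz",o["tool_rot"],degrees=True).as_matrix(); T[:3,3]=o["tool_pos"]; return T
E
python3 - <<'E'
from h import *
for c in ["top","scene"]:
    p=read_camera(c); np.save(f"{c}.npy",p,allow_pickle=True)
    for n in ["trackball","cheek","retaining_ring","ball","jar","jar_lid","notebook","eraser","glue_stick","usb_stick"]:
        for r in cut_out(n,p)[:4]:
            P,_,_=pts(p,r["pixels"])
            if len(P)==0: continue
            print(c,n,round(r["score"],2),np.round(r["extent"]),len(P),"med",np.round(np.median(P,0),3),"min",np.round(np.percentile(P,2,axis=0),3),"max",np.round(np.percentile(P,98,axis=0),3))
p=np.load("top.npy",allow_pickle=True).item()
cv2.imwrite("pics/topz.png",cv2.resize(p["frame"][140:250,190:360],None,fx=4.5,fy=4.5,interpolation=cv2.INTER_CUBIC))
p=np.load("scene.npy",allow_pickle=True).item()
cv2.imwrite("pics/scz.png",cv2.resize(p["frame"][140:240,230:380],None,fx=5,fy=5,interpolation=cv2.INTER_CUBIC))
E
```

```text
top cheek 0.97 [318. 195.  56.  61.] 2127 med [ 0.622 -0.099  0.06 ] min [ 0.563 -0.164  0.002] max [ 0.677 -0.043  0.081]
top retaining_ring 0.69 [321. 196.  26.  28.] 219 med [ 0.615 -0.105  0.077] min [ 0.582 -0.135  0.057] max [ 0.635 -0.08   0.089]
top ball 0.75 [148. 242.  66.  92.] 5450 med [0.51  0.287 0.014] min [0.421 0.213 0.008] max [0.603 0.361 0.019]
top ball 0.49 [326. 197.  20.  20.] 273 med [ 0.605 -0.108  0.079] min [ 0.589 -0.129  0.064] max [ 0.623 -0.091  0.086]
top jar 0.96 [238. 292.  60.  62.] 2945 med [0.396 0.077 0.008] min [0.337 0.015 0.002] max [0.452 0.13  0.093]
top jar 0.73 [241. 204.  57.  65.] 2835 med [0.599 0.078 0.011] min [0.527 0.017 0.004] max [0.647 0.132 0.094]
top jar 0.56 [322. 286.  62.  58.] 2914 med [ 0.417 -0.112  0.008] min [ 0.357 -0.165  0.002] max [ 0.473 -0.05   0.093]
top jar 0.22 [321. 196.  27.  29.] 393 med [ 0.61  -0.11   0.072] min [ 0.581 -0.138  0.044] max [ 0.638 -0.08   0.089]
top jar_lid 0.7 [418. 228.  54.  57.] 2271 med [ 0.549 -0.33   0.019] min [ 0.496 -0.388  0.014] max [ 0.606 -0.276  0.047]
top jar_lid 0.38 [326. 
[... 2316 characters left out ...]
99. 232.  16.  17.] 183 med [0.708 0.095 0.013] min [0.7   0.072 0.   ] max [0.722 0.116 0.016]
scene eraser 0.56 [159. 257.  22.  33.] 398 med [0.702 0.234 0.058] min [0.697 0.219 0.005] max [0.718 0.242 0.09 ]
scene glue_stick 0.68 [157. 256.  19.  33.] 361 med [0.702 0.234 0.058] min [0.697 0.221 0.008] max [0.718 0.242 0.09 ]
scene glue_stick 0.45 [245. 236.  53.  68.] 3161 med [0.593 0.068 0.052] min [0.525 0.016 0.007] max [0.646 0.137 0.095]
scene glue_stick 0.16 [210. 339. 122. 106.] 6674 med [0.503 0.294 0.015] min [0.416 0.214 0.005] max [0.6   0.363 0.018]
scene usb_stick 0.48 [278. 161.  18.   7.] 75 med [ 0.705 -0.234  0.01 ] min [ 0.695 -0.258  0.002] max [ 0.723 -0.215  0.013]
```

View pics/topz.png

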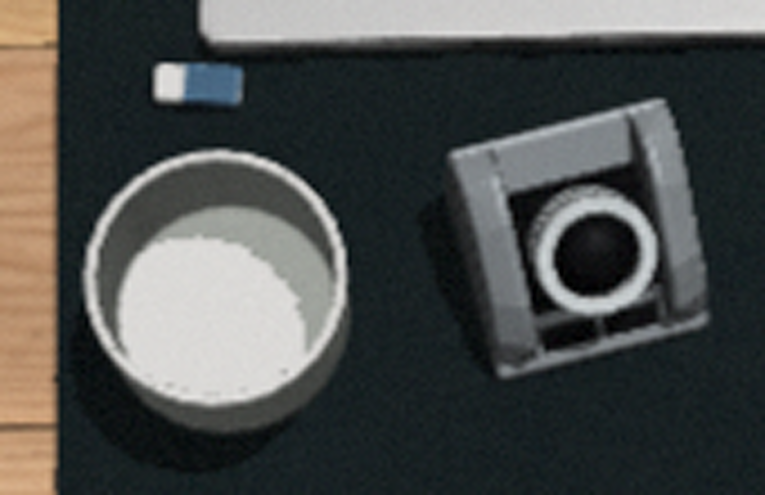

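View pics/scz.png

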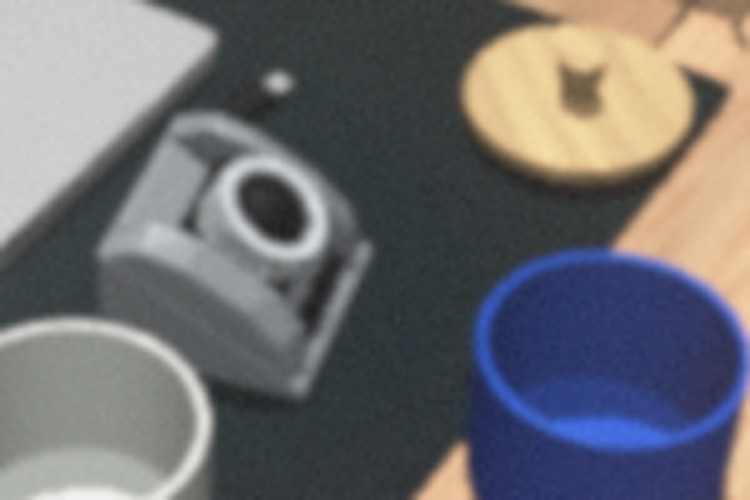

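```bash
python3 - <<'E'
from h import *
print(np.round(toolT(),3))
p=read_camera("wrist");print(p["tool_from_camera"],p["intrinsics"])
# trackball outline yaw via min area rect of points in top+scene cutouts
Q=[]
for c in ["top","scene"]:
    p=read_camera(c); 
    r=cut_out("cheek" if c=="top" else "trackball",p)[0]
    P,_,_=pts(p,r["pixels"]); Q.append(P[P[:,2]>0.015])
    print(cv2.minAreaRect(P[P[:,2]>.012][:,:2].astype(np.float32)))
Q=np.vstack(Q); np.save("Q.npy",Q)
# planes: fit back plateau normal etc
for name,zr in [("ring top",None)]:
    pass
p=read_camera("top")
for r in cut_out("ball",p):
    P,_,_=pts(p,r["pixels"])
    if len(P)>1000: continue
    from scipy.optimize import least_squares
    f=lambda c:np.linalg.norm(P-c,axis=1)-.023
    s=least_squares(f,P.mean(0)-[0,0,.02],loss="soft_l1",f_scale=.002); print("ball",s.x,np.std(f(s.x)))
E
```

```text
[[-0.     0.969  0.248  0.161]
 [-0.     0.248 -0.969 -0.63 ]
 [-1.    -0.     0.     0.234]
 [ 0.     0.     0.     1.   ]]
[[-1.38834881e-03 -2.72203079e-01  9.62238825e-01 -1.50394043e-01]
 [-4.27691062e-04 -9.62239503e-01 -2.72203888e-01  7.31112422e-02]
 [ 9.99998945e-01 -7.89454889e-04  1.21950525e-03  8.18654549e-04]
 [ 0.00000000e+00  0.00000000e+00  0.00000000e+00  1.00000000e+00]] [[364.97700362   0.         281.64871973]
 [  0.         364.97700362 215.32567198]
 [  0.           0.           1.        ]]
((0.6214364171028137, -0.10485281050205231), (0.10924737900495529, 0.11358709633350372), 15.551247596740723)
((0.6100520491600037, -0.06816816329956055), (0.10794508457183838, 0.1893748641014099), 16.021270751953125)
ball [ 0.61130338 -0.1083224   0.06232939] 0.0015804764861980319
```

Emit:
servo_tool --rows '[27,31,5,0,0,54,62,10,0,0,81,93,10,0,0,108,124,10,0,0,135,155,10,0,0,162,186,10,0,0,189,217,10,0,0,216,248,10,0,0,243,279,10,0,0,270,310,10,0,0]'

```text
time_s: 2.38
tool_pos: [0.4323, -0.318, 0.244]
tool_rot: [14.1, 89.9, -61.6]
force: [2.0, -1.0, 0.3]
grip_width: 0.0866
```

Emit:
servo_tool --rows '[27,31,0,0,0,54,62,0,0,0,81,93,0,0,0,108,124,0,0,0,135,155,0,0,0,162,186,0,0,0,180,212,0,0,0,180,212,0,0,0]'

```text
time_s: 3.05
tool_pos: [0.6144, -0.0982, 0.2435]
tool_rot: [144.9, 89.6, 69.9]
force: [-0.6, 0.9, 0.8]
grip_width: 0.087
```

```bash
python3 - <<'E'
from h import *
o=get_obs(); p=read_camera("wrist"); print(o["time_s"],o["tool_pos"],o["tool_rot"],o["force"]); p["T"]=toolT(o)@p["tool_from_camera"]
np.save("w1.npy",p,allow_pickle=True); cv2.imwrite("pics/w1.png",p["frame"])
E
```

```text
3.05 [ 0.61435554 -0.09822793  0.24352676] [144.90954613  89.63555281  69.92614369] [-0.57128389  0.88969892  0.8342713 ]
```

View pics/w1.png

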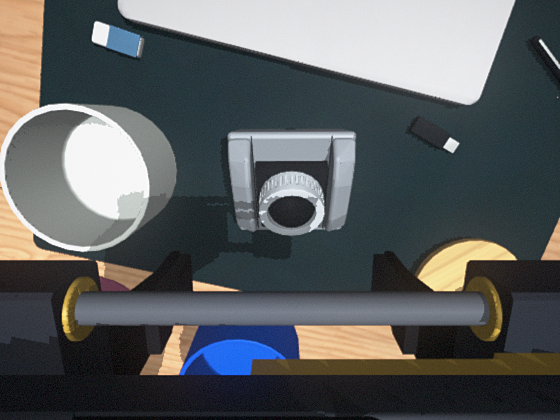

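```bash
cat >> h.py <<'E'
YAW=15.5; B=np.array([.6113,-.1083,.062])
def tb(P,yaw=None,B=B):
    a=np.radians(YAW if yaw is None else yaw); X=(P-B)
    x=X[:,0]*np.cos(a)+X[:,1]*np.sin(a); y=-X[:,0]*np.sin(a)+X[:,1]*np.cos(a); z=X[:,2]
    return np.c_[.866*x+.5*z, y, -.5*x+.866*z]   # u,y,n rel ball centre
E
python3 - <<'E'
from h import *
p=np.load("w1.npy",allow_pickle=True).item()
m=np.zeros((420,560),bool); m[110:250,210:370]=1
P,_,_=pts(p,m,p["T"])
P=P[P[:,2]>.012]
print(cv2.minAreaRect(P[:,:2].astype(np.float32)))
W=tb(P)*1000
# grid median n over (y,u)
for nm,src in [("wrist",W),("top/scene",tb(np.load("Q.npy"))*1000)]:
    print(nm,"rows y, cols u -70..60")
    for y in range(-60,61,6):
        row=[]
        for u in range(-66,60,6):
            s=src[(abs(src[:,1]-y)<3)&(abs(src[:,0]-u)<3)]
            row.append("%4d"%np.median(s[:,2]) if len(s)>2 else "   .")
        print("%4d"%y,"".join(row))
# ring top/ball centre
E
```

```text
((0.6211745142936707, -0.10538482666015625), (0.10614517331123352, 0.11368880420923233), 15.241196632385254)
wrist rows y, cols u -70..60
 -60    .   .   .   .   .   .   .   .   .   .   .   .   .   .   .   .   .   .   .   .   .
 -54    .   .   .   .  -5  -4  -3  -1   0   0   0   0   0   0   0  -1  -2  -4  -7 -14 -22
 -48    .   .   .   .  -4  -1   0   1   2   2   2   2   2   2   2   1   0  -2  -4 -11 -22
 -42    .   .   .   .   0   0   2   4   5   4   5   5   5   5   4   4   2   0  -2  -9 -21
 -36    . -21 -21 -14  -5  -2  -4   0  -2   2   0   0   1   1   1   0  -6  -4  -6 -13 -23
 -30    . -22 -21   .   .   .   .   .   .   2  14  -9  -3  -9  -9  -9 -17 -22 -22 -22 -23
 -24    .   .   .   .   .   .   .   .  14  14  15  15  15   9   1  -8 -17 -22 -22 -22 -23
 -18    .   .   .   .   .   .   .  14  14  15  15  15  14  14  11  -2 -16 -22 -22 -22 -23
 -12    .   .   .   .   .   .  15  14  14  18  20  20  18  14  14   5 -17 -22 -22 -22 -23
  -6    .   .   .   .   .   .  14  14  18  21  23  23  22  18  14   6 -13 -22 -22 -22 -23
   0    .   .   .   .   .   .  14  14   .  22  24  24  22  19 
[... 2150 characters left out ...]
19 -21 -22 -10  -3   .   .   .   .   .   .   . -13 -12 -22 -24 -23 -23
  24    .   . -19 -18 -21 -23 -11  -7   .   .   .   .   .   . -12  -8 -11 -22 -23 -23 -23
  30    .   . -19 -20 -24 -23 -13 -11 -11 -12 -11 -10  -9 -10 -11 -12 -14 -24 -24 -24 -24
  36    .   .   .   .  -4  -1   1  -6   3   1   3   2   2  -1   3   3   3  -2  -1  -6 -19
  42    .   . -14 -10  -2  -2   1   3   4   2   3   4   4   3   3   4   2   0  -3  -5 -18
  48    .   . -17 -10  -6  -3  -2   0   0   1   0   1   1   1   0   1   0  -2  -4 -10 -18
  54    .   . -20 -15 -12 -12 -14 -12 -14 -11 -17 -16 -19 -12 -14 -16 -20 -23 -17 -20 -21
  60    .   .   . -17 -22 -22   . -22 -29 -28 -39 -31 -27 -33 -42 -33 -43 -38 -26 -26   .
```

```bash
python3 - <<'E'
from h import *
from scipy.optimize import least_squares
p=np.load("w1.npy",allow_pickle=True).item()
m=np.zeros((420,560),bool); m[110:250,210:370]=1
P,u,v=pts(p,m,p["T"]); W=tb(P)*1000
k=(np.hypot(W[:,0],W[:,1])<17)&(W[:,2]>15.5)
f=lambda c:np.linalg.norm(P[k]-c,axis=1)-.023
s=least_squares(f,B,loss="soft_l1",f_scale=.001);print("ball",s.x,np.std(f(s.x)),k.sum())
# ring top annulus
k=(np.hypot(W[:,0],W[:,1])>21)&(np.hypot(W[:,0],W[:,1])<33)&(W[:,2]>11)&(W[:,2]<17)
print("ring top n",np.median(W[k,2]), "u,y bounds",np.percentile(W[k,:2],[1,99],axis=0))
k=(W[:,2]<-18)&(abs(W[:,1])<30)&(W[:,0]>30); print("face n",np.median(W[k,2]))
# outer sides in y, back edge
T=P[P[:,2]>.03]; t=tb(T)*1000; print("y extents",np.percentile(t[:,1],[0.5,99.5]))
for yaw in [14.5,15,15.5,16]:
    t=tb(T,yaw)*1000; e=[]
    for uu in range(-40,50,10):
        q=t[abs(t[:,0]-uu)<5,1]; e.append((q.min(),q.max()))
    e=np.array(e); print(yaw,np.polyfit(range(9),e[:,0],1)[0],np.polyfit(range(9),e[:,1],1)[0])
o=get_obs();print(np.degrees(np.arctan2(*toolT(o)[[1,0],2])))
z=p["frame"][240:300,120:450];cv2.imwrite("pics/fing.png",cv2.resize(z,None,fx=2.4,fy=2.4))
# finger points in tool frame
m=np.zeros((420,560),bool); m[245:300,150:195]=1; m[245:300,370:440]=1
F,_,_=pts(p,m,p["tool_from_camera"]); F=F[(abs(F[:,1])<.015)&(F[:,0]<.02)&(F[:,0]>-.1)]*1000
for x in range(-70,15,5):
    q=F[abs(F[:,0]-x)<2.5]
    if len(q)>3: print(x,np.round(np.percentile(q[:,1],[2,98]),1),np.round(np.percentile(abs(q[:,2]),[2,98]),1))
E
```

```text
ball [ 0.60907503 -0.10888599  0.06237515] 0.00055893738815977 836
ring top n 14.974692509513929 u,y bounds [[-30.45667209 -28.32541078]
 [ 27.40171821  28.55577686]]
face n -23.10520818616108
y extents [-54.3101228   54.28215837]
14.5 0.11783610454957325 0.18847526139187548
15 0.008283416708453797 0.11152351582093832
15.5 -0.09662242807981083 0.03456327730248682
16 -0.17953260952106542 -0.042399593343349556
-75.17650319290783
-30 [ 9.5 10.3] [47.3 56.6]
-25 [ 7.8 10.3] [42.8 56. ]
-20 [ 5.6 10.3] [43.2 54.7]
-15 [ 3.1 10.2] [42.5 53.5]
-10 [ 0.5 10.3] [42.4 52.8]
-5 [-2.1 10.2] [42.4 52.8]
0 [-4.3 10.1] [42.4 52.5]
5 [-7.  10.2] [42.3 52.6]
10 [-9.1  9.9] [42.4 51.8]
```

View pics/fing.png

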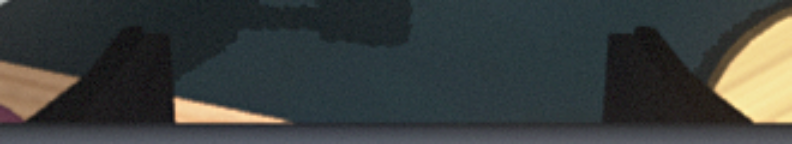

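Emit:
servo_tool --rows '[-14,-4,-42,0.5,0,-14,-4,-83,0.5,0,-14,-4,-120,0.5,0,-14,-4,-140,0.5,0,-14,-4,-140,0.5,0,-14,-4,-140,0.5,0]'

```text
time_s: 3.6
tool_pos: [0.5963, -0.113, 0.1031]
tool_rot: [-101.5, 89.9, -176.7]
force: [0.4, 0.9, 1.2]
grip_width: 0.0872
```

```bash
python3 - <<'E'
from h import *
o=get_obs(); print(o["time_s"],o["tool_pos"],o["force"],np.degrees(np.arctan2(*toolT(o)[[1,0],2])))
p=read_camera("wrist"); p["T"]=toolT(o)@p["tool_from_camera"]
np.save("w2.npy",p,allow_pickle=True); cv2.imwrite("pics/w2.png",p["frame"])
P,_,_=pts(p,None,p["T"]); np.save("P2.npy",P)
W=tb(P,15.25)*1000
k=(np.hypot(W[:,0],W[:,1])<17)&(W[:,2]>15.5)&(W[:,2]<27)
from scipy.optimize import least_squares
f=lambda c:np.linalg.norm(P[k]-c,axis=1)-.023
s=least_squares(f,B,loss="soft_l1",f_scale=.001);print("ball",s.x,np.std(f(s.x)),k.sum())
E
```

```text
3.6 [ 0.59629138 -0.11297944  0.10308674] [0.38114336 0.85532715 1.23289764] -75.22749158078857
ball [ 0.609264   -0.10872637  0.06231309] 0.0004762554793145201 2352
```

View pics/w2.png

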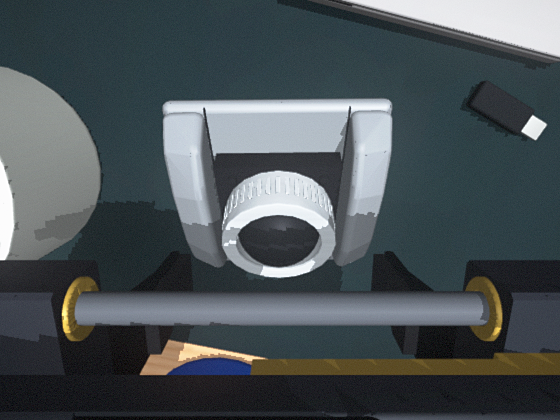

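Emit:
servo_tool --rows '[0,0,-12,0.5,0,0,0,-20,0.5,0,0,0,-24,0.5,0,0,0,-24,0.5,0,0,0,-24,0.5,0]' --force 25

```text
time_s: 4.07
tool_pos: [0.5972, -0.1117, 0.0795]
tool_rot: [-98.5, 90.0, -173.1]
force: [0.5, 0.7, 1.2]
grip_width: 0.0872
```

Emit:
servo_tool --rows '[0,0,0,0,0.15,0,0,0,0,0.25,0,0,0,0,0.3,0,0,0,0,0.35,0,0,0,0,0.4,0,0,0,0,0.4,0,0,0,0,0.4,0,0,0,0,0.4]' --force 25

```text
time_s: 4.73
tool_pos: [0.5974, -0.1117, 0.0797]
tool_rot: [18.8, 90.0, -55.8]
force: [-0.2, 0.7, 0.6]
grip_width: 0.0588
```

```bash
python3 - <<'E'
from h import *
o=get_obs(); print(o["time_s"],o["tool_pos"],o["force"],o["wrist_torque"],o["grip_width"])
p=read_camera("wrist"); a=p["frame"]
q=read_camera("scene")["frame"][130:240,220:340]
cv2.imwrite("pics/w3.png",np.hstack([a[60:340,130:430],cv2.resize(q,(305,280))]))
E
```

```text
4.7333 [ 0.59736199 -0.1117143   0.07973471] [-0.21169005  0.73741543  0.62277578] [ 0.03444313  0.03324077 -0.06747987] 0.058820219793299613
```

View pics/w3.png

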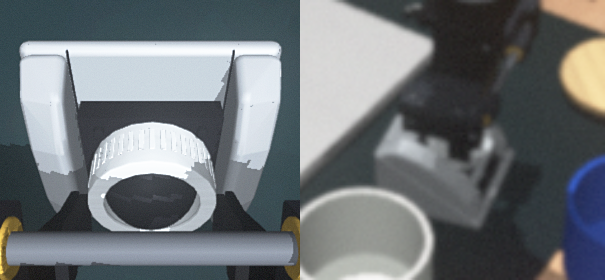

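Emit:
servo_tool --rows '[0,0,0,0,0.45,-1,-0.3,1.7,0,0.45,-2,-0.5,3.5,0,0.45,-2.9,-0.8,5.2,0,0.45,-3.9,-1.1,7,0,0.45,-4.8,-1.3,8.7,0,0.45,-4.8,-1.3,8.7,0,0.45]' --force 35

```text
time_s: 5.42
tool_pos: [0.5926, -0.1132, 0.0888]
tool_rot: [38.7, 90.0, -35.9]
force: [-0.4, -0.6, -0.1]
grip_width: 0.0583
```

```bash
python3 - <<'E'
from h import *
o=get_obs(); print(o["time_s"],o["tool_pos"],o["force"],o["wrist_torque"],o["grip_width"])
p=read_camera("wrist"); a=p["frame"]
q=read_camera("scene")["frame"][130:240,220:340]
cv2.imwrite("pics/w4.png",np.hstack([a[60:340,130:430],cv2.resize(q,(305,280))]))
E
```

```text
5.4167 [ 0.59257181 -0.11315985  0.08875985] [-0.35474725 -0.63927712 -0.10973064] [ 0.00283705 -0.02761853 -0.01836481] 0.05834343832477028
```

View pics/w4.png

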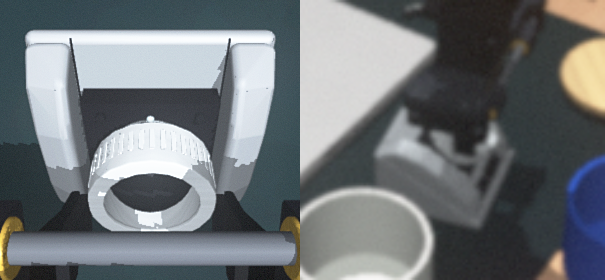

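Emit:
servo_tool --rows '[-1.9,-0.5,3.5,0,0.45,-3.9,-1.1,7,0,0.45,-5.8,-1.6,10.4,0,0.45,-8.2,-2.2,14.7,0,0.45,-10.6,-2.9,19,0,0.45,-13,-3.5,23.4,0,0.45,-15.4,-4.2,27.7,0,0.45,-17.8,-4.8,32,0,0.45,-20.2,-5.5,36.4,0,0.45,-20.2,-5.5,36.4,0,0.45]' --force 35

```text
time_s: 6.35
tool_pos: [0.5724, -0.1189, 0.1259]
tool_rot: [41.1, 89.9, -33.6]
force: [-0.5, -0.7, -0.5]
grip_width: 0.0582
```

```bash
python3 - <<'E'
from h import *
o=get_obs(); print(o["time_s"],o["tool_pos"],o["force"],o["wrist_torque"],o["grip_width"])
p=read_camera("wrist"); a=p["frame"]
q=read_camera("scene")["frame"][130:240,220:340]
cv2.imwrite("pics/w5.png",np.hstack([a[60:340,130:430],cv2.resize(q,(305,280))]))
E
```

```text
6.35 [ 0.57242846 -0.11889348  0.12586359] [-0.47333232 -0.70832911 -0.50378976] [-0.02850351 -0.04668738  0.00256032] 0.05818140786807762
```

View pics/w5.png

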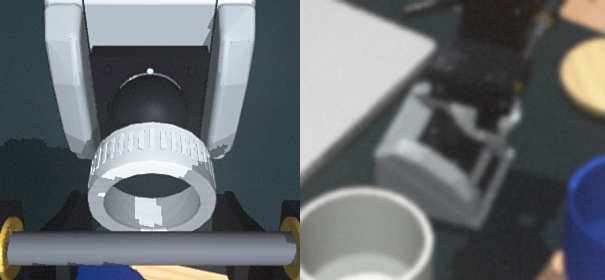

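Emit:
servo_tool --rows '[0,0,30,0,0.45,0,5,60,0,0.45,-3,30,75,0,0.45,-10,68,75,0,0.45,-17,106,75,0,0.45,-24,144,75,0,0.45,-31,182,75,0,0.45,-38,220,75,0,0.45,-45,258,75,0,0.45,-52,296,75,0,0.45]' --force 35

```text
time_s: 7.28
tool_pos: [0.5196, 0.1792, 0.1996]
tool_rot: [6.1, 90.0, -68.5]
force: [-0.7, 0.9, -1.0]
grip_width: 0.0585
```

Emit:
servo_tool --rows '[-6,38,-10,0,0.45,-11,75,-40,0,0.45,-15,100,-70,0,0.45,-17,113,-100,0,0.45,-17,113,-120,0,0.45,-17,113,-130,0,0.45,-17,113,-130,0,0.45,-17,113,-130,0,0.45]'

```text
time_s: 7.95
tool_pos: [0.5039, 0.2899, 0.0699]
tool_rot: [-40.3, 90.0, -115.0]
force: [0.1, 0.4, 0.1]
grip_width: 0.0583
```

```bash
python3 - <<'E'
from h import *
o=get_obs(); print(o["time_s"],o["tool_pos"],o["force"],o["wrist_torque"],o["grip_width"])
p=read_camera("wrist"); a=p["frame"]
q=read_camera("scene")["frame"][240:400,130:300]
cv2.imwrite("pics/w6.png",np.hstack([a[60:340,130:430],cv2.resize(q,(298,280))]))
E
```

```text
7.95 [0.50385372 0.28988292 0.06989388] [0.12889297 0.39624382 0.14372836] [-0.02755755  0.01995164  0.04959968] 0.05827036854374981
```

View pics/w6.png

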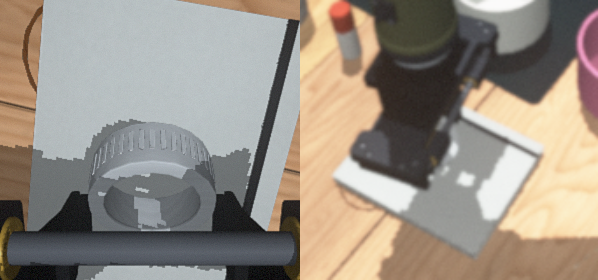

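Emit:
servo_tool --rows '[0,0,-6,0,0.45,0,0,-10,0,0.45,0,0,-12,0,0.45,0,0,-14,0,0.45,0,0,-16,0,0.45,0,0,-17,0,0.45,0,0,-18,0,0.45]' --force 6

```text
time_s: 8.63
tool_pos: [0.5066, 0.2912, 0.0537]
tool_rot: [91.1, 89.6, 16.4]
force: [5.1, 0.1, 6.7]
grip_width: 0.0603
```

```bash
python3 - <<'E'
from h import *
o=get_obs(); print(o["time_s"],o["tool_pos"],o["force"],o["wrist_torque"],o["grip_width"])
p=read_camera("wrist"); a=p["frame"]
cv2.imwrite("pics/w7.png",a[60:340,130:430])
E
```

```text
8.6333 [0.50658362 0.29117136 0.05368355] [5.1021939  0.11354903 6.69256331] [-0.04480713 -1.07936997 -0.01585516] 0.06032462967381802
```

View pics/w7.png

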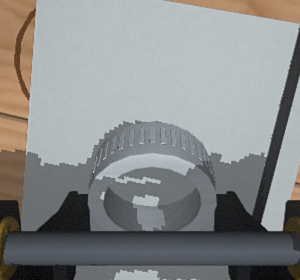

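Emit:
servo_tool --rows '[2,0.5,0,0,0.45,4.5,1.2,-1,0,0.45,7,1.9,-2,0,0.45,9.5,2.6,-3.5,0,0.45,12,3.2,-5,0,0.45,14,3.8,-6,0,0.45,14,3.8,-6,0,0.45]' --force 3

```text
time_s: 9.27
tool_pos: [0.5167, 0.2942, 0.0448]
tool_rot: [-91.1, 89.9, -165.7]
force: [-0.1, -0.2, 0.1]
grip_width: 0.0606
```

```bash
python3 - <<'E'
from h import *
o=get_obs(); print(o["time_s"],o["tool_pos"],o["force"],o["wrist_torque"],o["grip_width"])
p=read_camera("wrist"); a=p["frame"]
cv2.imwrite("pics/w8.png",a[60:340,130:430])
E
```

```text
9.2667 [0.51671438 0.29422421 0.04476723] [-0.05673413 -0.15955545  0.06826618] [-0.00516865  0.03516141  0.02258322] 0.060554775764137016
```

View pics/w8.png

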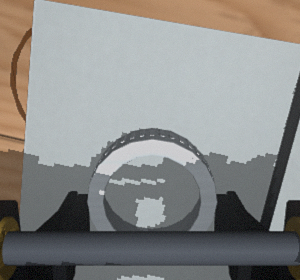

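Emit:
servo_tool --rows '[0,0,0,0,0.28,0,0,0,0,0.2,0,0,0,0,0.1,0,0,0,0,0,0,0,0,0,0,0,0,15,0,0,0,0,45,0,0,0,0,80,0,0,0,0,120,0,0]'

```text
time_s: 10.07
tool_pos: [0.5162, 0.2939, 0.1669]
tool_rot: [-85.3, 89.9, -159.9]
force: [0.2, 0.9, 0.1]
grip_width: 0.087
```

```bash
python3 - <<'E'
from h import *
o=get_obs(); print(o["time_s"],o["tool_pos"],o["force"],o["grip_width"])
p=read_camera("wrist"); a=p["frame"]; T=toolT(o)@p["tool_from_camera"]
cv2.imwrite("pics/w9.png",a)
P,u,v=pts(p,None,T)
k=(P[:,2]>.025)&(P[:,2]<.055)&(abs(P[:,0]-.52)<.05)&(abs(P[:,1]-.294)<.05)
R=P[k]; print(k.sum(),R.min(0),R.max(0),np.median(R,0)); t=R[R[:,2]>.033]; A=np.c_[t[:,:2],np.ones(len(t))]; print(np.linalg.lstsq(A,t[:,2],rcond=None)[0])
# jar
for c in ["top","scene"]:
    q=read_camera(c)
    for r in cut_out("jar",q):
        Q,_,_=pts(q,r["pixels"]); 
        if abs(np.median(Q[:,0])-.595)>.03: continue
        rim=Q[(Q[:,2]>.085)&(Q[:,2]<.1)]
        from scipy.optimize import least_squares
        f=lambda c:np.hypot(rim[:,0]-c[0],rim[:,1]-c[1])-.060
        s=least_squares(f,[.587,.076],loss="soft_l1",f_scale=.002); print(c,"jar",s.x,np.std(f(s.x)),len(rim),np.median(rim[:,2]))
E
```

```text
10.0667 [0.51624291 0.29391181 0.16685391] [0.19609211 0.94140372 0.0828304 ] 0.0870259565941321
2152 [0.49404063 0.26546519 0.02507763] [0.55397805 0.32517283 0.04187083] [0.52835071 0.29622566 0.03940328]
[-0.0075766  -0.00327756  0.04431383]
top jar [0.58808584 0.07472775] 0.0016344279954859159 471 0.09220343642097673
scene jar [0.58631762 0.07560943] 0.0016731494043833834 418 0.09165413335827305
```

View pics/w9.png

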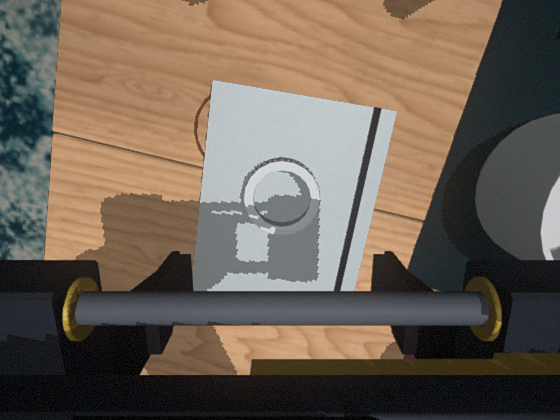

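```bash
python3 - <<'E'
from h import *
o=get_obs(); print(o["qpos"],o["tool_pos"])
E
```

```text
[   4.64444198   19.45888619  -44.55434363   95.05624749   14.33182986
   71.32968364 -117.52564713] [0.51732467 0.29421566 0.16644942]
```

Emit:
servo_tool --rows '[0,-10,20,7,0,9,-49,40,14,0,18,-88,45,21,0,27,-127,45,28,0,36,-166,45,35,0,45,-205,45,42,0,54,-244,45,49,0,63,-283,45,56,0,72,-322,45,63,0,81,-360,45,70,0]'

```text
time_s: 11.15
tool_pos: [0.5943, -0.0546, 0.2093]
tool_rot: [-177.1, 89.9, 175.8]
force: [0.4, -0.6, 0.1]
grip_width: 0.0871
```

Emit:
servo_tool --rows '[5,-20,-5,7,0.24,10,-43,-15,14,0.24,11,-43,-30,20,0.24,11,-43,-40,20,0.24,11,-43,-40,20,0.24]'

```text
time_s: 11.57
tool_pos: [0.6038, -0.0952, 0.1668]
tool_rot: [146.1, 89.6, 158.5]
force: [-0.3, -0.7, -0.1]
grip_width: 0.0678
```

```bash
cat > look.py <<'E'
from h import *
o=get_obs(); print(o["time_s"],o["tool_pos"],o["force"],o["grip_width"],"jaw",np.degrees(np.arctan2(*toolT(o)[[1,0],2])),"j7",o["qpos"][6])
p=read_camera("wrist"); p["T"]=toolT(o)@p["tool_from_camera"]
E
python3 - <<'E'
from look import *
cv2.imwrite("pics/w10.png",p["frame"])
P,u,v=pts(p,None,p["T"]); d=np.linalg.norm(P-[.6093,-.1087,.0623],axis=1); k=(d<.0265)&(d>.019)&(P[:,2]>.05)
from scipy.optimize import least_squares
f=lambda c:np.linalg.norm(P[k]-c,axis=1)-.023
s=least_squares(f,B,loss="soft_l1",f_scale=.001);print("ball",s.x,np.std(f(s.x)),k.sum())
W=tb(P,15.25,np.array([.6093,-.1087,.0623]))*1000
for y in range(-30,31,6):
    row=[]
    for uu in range(-40,55,5):
        q=W[(abs(W[:,1]-y)<3)&(abs(W[:,0]-uu)<2.5)&(W[:,2]<30)]
        row.append("%4d"%np.median(q[:,2]) if len(q)>2 else "   .")
    print("%4d"%y,"".join(row))
E
```

```text
11.5667 [ 0.60380565 -0.09522513  0.1668349 ] [-0.33136177 -0.66860825 -0.07739839] 0.06782352038274057 jaw 12.315471804011597 j7 6.48217651869873
ball [ 0.60934308 -0.10888912  0.06221931] 0.0008501059796389601 3351
 -30  -23   . -11 -11 -10 -10 -11 -11 -10 -11 -11 -11 -11 -11 -14 -23 -24 -97-100
 -24    .   .   .   .   .   .   .   .   . -10 -11 -11 -10  -9 -16 -24 -24 -97-100
 -18    .   .   .   .   .   .   .  16  16  14  11 -10 -11 -11 -14 -23 -24 -97-100
 -12    .   .   .   .   .   .  17  19  19  19  16  11  -9 -11 -14 -23 -24 -25 -98
  -6    .   .   .   .   .  17  20  21  22  21  19  16   6 -11 -15 -23 -24 -24 -24
   0  -23   .   .   .   .  17  21  22  23  22  20  16   7 -11 -15 -23 -24 -24 -24
   6  -23   . -10   .   .  16  19  21  22  21  19  15   4 -11 -15 -23 -24 -24 -24
  12  -23   . -10 -11   .  12  16  18  19  18  16  10  -1 -11 -15 -23 -24 -24 -24
  18  -23   . -11 -11 -11 -10   8  11  12  12   6  -1 -11 -11 -14 -23 -24 -24 -24
  24  -23   . -11  -8 -10 -11 -11 -10 -10 -10 -11 -11 -11  -9 -14 -23 -24 -24 -24
  30  -23   . -11 -11 -11 -11 -11 -11 -11 -11 -11 -11 -11 -10 -13 -23 -24 -24 -24
```

View pics/w10.png

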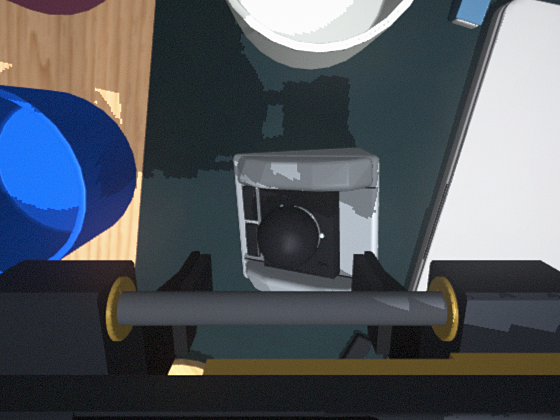

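Emit:
servo_tool --rows '[0,0,-30,0,0.24,0,0,-60,0,0.24,0,0,-80,0,0.24,0,0,-88,0,0.24,0,0,-91.5,0,0.24,0,0,-91.5,0,0.24,0,0,-91.5,0,0.24]' --force 10

```text
time_s: 12.2
tool_pos: [0.6072, -0.0947, 0.0808]
tool_rot: [-21.4, 89.9, -8.9]
force: [-0.7, -0.1, 0.4]
grip_width: 0.066
```

```bash
python3 - <<'E'
from look import *
cv2.imwrite("pics/w11.png",p["frame"])
E
```

```text
12.2 [ 0.60724045 -0.09465337  0.08080312] [-0.73865443 -0.1071216   0.40198992] 0.06602852976799167 jaw 12.492937351433719 j7 3.6401946367018545
```

View pics/w11.png

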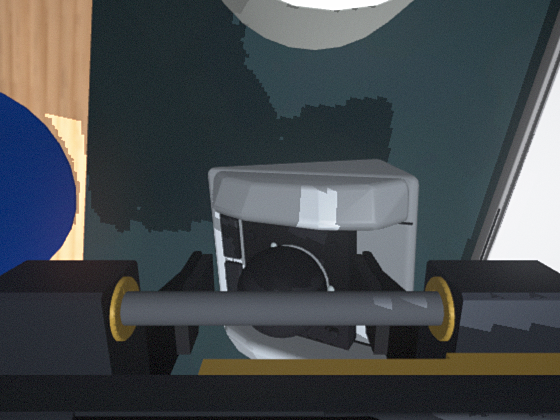

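Emit:
servo_tool --rows '[1,-7,2,1.5,0.24,2,-14,2,2.8,0.24,2,-14,0,2.8,0.24,2,-14,-1,2.8,0.24,2,-14,-1,2.8,0.24]' --force 10

```text
time_s: 12.67
tool_pos: [0.6094, -0.111, 0.0797]
tool_rot: [-57.8, 89.8, -42.7]
force: [-0.4, -3.3, 4.9]
grip_width: 0.0663
```

```bash
python3 - <<'E'
from look import *
E
```

```text
12.6667 [ 0.60940883 -0.11104689  0.0797217 ] [-0.42598747 -3.34265321  4.85662282] 0.06634796491235408 jaw 15.149248396384483 j7 7.394110931958951
```

Emit:
servo_tool --rows '[0,1.5,1,0,0.24,0,2,1,0,0.24,0,2,1,0,0.24]' --force 10

```text
time_s: 12.97
tool_pos: [0.6088, -0.1073, 0.0798]
tool_rot: [-27.4, 89.9, -12.1]
force: [0.6, -1.7, 4.6]
grip_width: 0.0663
```

```bash
python3 - <<'E'
from look import *
print(o["wrist_torque"])
m=np.zeros((420,560),bool); m[200:300,160:410]=1
cv2.imwrite("pics/w12.png",cv2.resize(p["frame"][150:360,150:430],None,fx=2.5,fy=2.5))
E
```

```text
12.9667 [ 0.60875128 -0.10728285  0.07981227] [ 0.61457378 -1.68387792  4.60732923] 0.06626737935089654 jaw 15.278805088291033 j7 7.293656674101463
[-0.30009604 -0.25968471 -0.00684187]
```

View pics/w12.png

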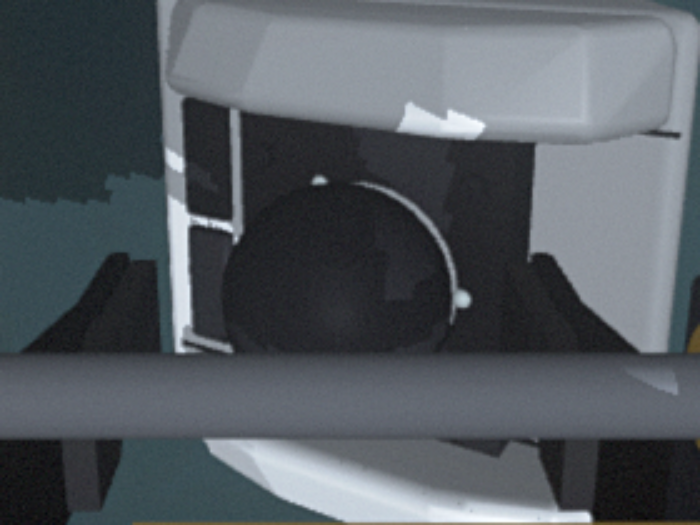

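Emit:
servo_tool --rows '[0,0,2,0,0.24,0,0,4,0,0.24,0,0,4,0,0.24,0,0,4,0,0.24]' --force 10

```text
time_s: 13.35
tool_pos: [0.6079, -0.1073, 0.0829]
tool_rot: [122.6, 90.0, 137.9]
force: [1.0, -0.3, 0.6]
grip_width: 0.0662
```

```bash
python3 - <<'E'
from look import *
print(o["wrist_torque"])
P,u,v=pts(p,None,p["T"]); np.save("P13.npy",P)
B2=np.array([.6093,-.1088,.0622])
d=np.linalg.norm(P-B2,axis=1); k=(d<.0265)&(d>.019)&(P[:,2]>.05)
from scipy.optimize import least_squares
f=lambda c:np.linalg.norm(P[k]-c,axis=1)-.023
s=least_squares(f,B,loss="soft_l1",f_scale=.001);print("ball",s.x,np.std(f(s.x)),k.sum())
W=tb(P,15.25,B2)*1000
for y in range(-12,60,6):
    row=[]
    for uu in range(-40,65,5):
        q=W[(abs(W[:,1]-y)<3)&(abs(W[:,0]-uu)<2.5)&(W[:,2]<30)]
        row.append("%4d"%np.median(q[:,2]) if len(q)>2 else "   .")
    print("%4d"%y,"".join(row))
q=read_camera("scene")["frame"][100:260,200:400]; cv2.imwrite("pics/s13.png",cv2.resize(q,None,fx=3.5,fy=3.5))
E
```

```text
13.35 [ 0.60794235 -0.10731873  0.08286199] [ 0.97602128 -0.26939768  0.61019666] 0.0661724872103184 jaw 15.288480175155826 j7 7.470255550256639
[-0.00073296 -0.09875961 -0.01463198]
ball [ 0.60944696 -0.10870278  0.0621629 ] 0.000810245958558313 5863
 -12    .   .   .   .   .   .   .   .   .   .   . -23 -11 -11 -10   .   .   .-100-103-105
  -6  -22   .   .  27   .  17  20  22  22   .   . -23  -3 -11 -11  -2   . -23 -23 -24-105
   0  -23   .   .  27   .  17  20  22  22  22  20  16   8 -10 -11  -1   3 -23 -24 -24-105
   6  -23   . -10  27  12  16  20  21  22  21  19  16   6 -11 -11  -4 -23 -23 -24 -24-105
  12  -23   . -10 -10 -10  12  16  18  19  18  16  11   0 -11 -12 -22  -4   3  10 -23 -26
  18  -23   . -11 -11 -11 -11   8  11  13  12   6   0 -11 -11 -13 -23 -23 -23 -24 -24-105
  24  -23   . -11  -8 -10 -11 -11 -10  -4  -3 -11 -11 -11  -9 -13 -23 -23 -23 -24 -24-105
  30  -23   . -11 -11 -11 -11 -11 -11 -11 -11 -11 -11 -11 -11 -12 -23 -23 -23 -24 -24-105
  36   -3   0   0   2   3   3   4   3   3   3   3   3   3   2   1   0  -2  -4 -23 -24-105
  42   -3  -1   0   1   3   3   3   3   3   3   3   3   3   2   1   0  -1  -4 -11 -23-105
  48   -5  -3  -2  -1   0   0   0   0   0   0   0   0   0   0  -1  -2  -4  -7 -13 -23-105
  54  -17 -11 -11 -11 -11 -10  -9  -9  -9  -9 -10  -9  -8  -9 -10 -13 -13 -13 -18 -25-105
```

View pics/s13.png

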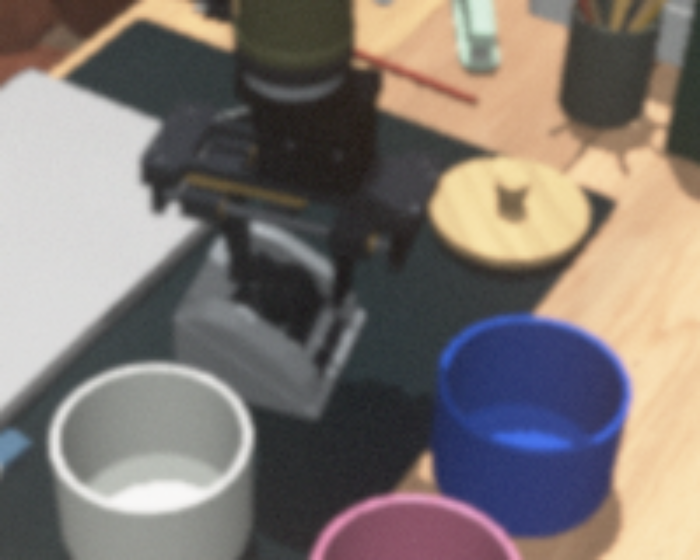

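Emit:
servo_tool --rows '[1.4,-1.5,0,0,0.24,1.4,-1.5,-1.5,0,0.24,1.4,-1.5,-2,0,0.24,1.4,-1.5,-2,0,0.24]' --force 15

```text
time_s: 13.78
tool_pos: [0.6095, -0.1093, 0.0808]
tool_rot: [142.2, 90.0, 157.5]
force: [0.3, -0.6, 0.7]
grip_width: 0.0661
```

```bash
python3 - <<'E'
from h import *
o=get_obs();print(o["tool_pos"],o["force"],o["wrist_torque"],o["grip_width"])
E
```

```text
[ 0.60947719 -0.10932249  0.08084054] [ 0.29869047 -0.61638853  0.71542462] [-0.01647064 -0.12998807 -0.03942487] 0.06605925636889175
```

No contact here. Close gently.

Emit:
servo_tool --rows '[0,0,0,0,0.3,0,0,0,0,0.38,0,0,0,0,0.45,0,0,0,0,0.5,0,0,0,0,0.55,0,0,0,0,0.55,0,0,0,0,0.55]' --force 15

```text
time_s: 14.37
tool_pos: [0.6102, -0.1091, 0.0814]
tool_rot: [-8.5, 89.9, 6.8]
force: [2.7, 0.0, -0.3]
grip_width: 0.0412
```

```bash
python3 - <<'E'
from look import *
print(o["wrist_torque"])
cv2.imwrite("pics/w14.png",cv2.resize(p["frame"][150:360,150:430],None,fx=2.5,fy=2.5))
E
```

```text
14.3667 [ 0.61021506 -0.10911044  0.08142379] [ 2.710091    0.02231487 -0.33918473] 0.04122181859753852 jaw 15.275664234933906 j7 7.492586850723827
[ 0.1009116  -0.50178541 -0.02643217]
```

View pics/w14.png

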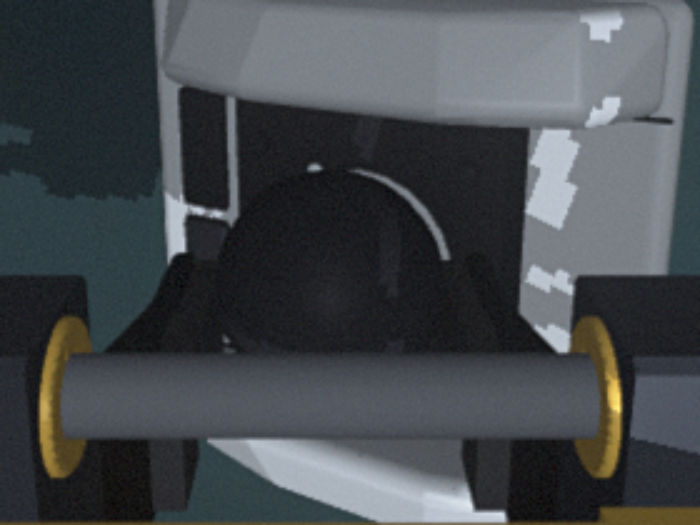

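Emit:
servo_tool --rows '[0,0,1,0,0.55,0,0,2,0,0.55,0,0,3,0,0.55,0,0,4,0,0.55,0,0,4,0,0.55]' --force 15

```text
time_s: 14.83
tool_pos: [0.6096, -0.1094, 0.0853]
tool_rot: [-135.1, 90.0, -119.8]
force: [0.7, 0.0, -0.9]
grip_width: 0.0415
```

```bash
cat > ballfit.py <<'E'
from look import *
from scipy.optimize import least_squares
def ballfit(c0,zmin=-.015):
    c=np.array(c0); P,_,_=pts(p,None,p["T"])
    for i in range(4):
        d=np.linalg.norm(P-c,axis=1); k=(d<.026)&(d>.019)&(P[:,2]>c[2]+zmin)
        c=least_squares(lambda c:np.linalg.norm(P[k]-c,axis=1)-.023,c,loss="soft_l1",f_scale=.001).x
    print("ball",np.round(c,4),k.sum(),"tip-ball z",round((o["tool_pos"][2]-.011-c[2])*1000,1)); return c
E
python3 - <<'E'
from ballfit import *
ballfit([.6093,-.1088,.0642],0); print(o["wrist_torque"])
E
```

```text
14.8333 [ 0.60955687 -0.10940644  0.08530331] [ 0.72998965  0.03329792 -0.89532443] 0.04146056964031654 jaw 15.259883298990495 j7 7.635880451490319
ball [ 0.608  -0.1094  0.0662] 5582 tip-ball z 8.1
[ 0.04664096 -0.13739381  0.00573132]
```

Emit:
servo_tool --rows '[0,0,2,0,0.6,0,0,5,0,0.6,0,0,10,0,0.6,0,0,16,0,0.6,0,0,22,0,0.6,0,0,28,0,0.6,0,0,34,0,0.6,0,0,38,0,0.6,0,0,40,0,0.6,0,0,40,0,0.6]' --force 20

```text
time_s: 15.72
tool_pos: [0.61, -0.1093, 0.1259]
tool_rot: [-33.3, 89.9, -18.0]
force: [-0.7, -0.1, -1.2]
grip_width: 0.041
```

```bash
python3 - <<'E'
from ballfit import *
ballfit([.608,-.1092,.1062],0); cv2.imwrite("pics/w15.png",p["frame"])
E
```

```text
15.7167 [ 0.61002088 -0.10932236  0.1258721 ] [-0.69806982 -0.13045148 -1.22578502] 0.040970828779903344 jaw 15.267028949106551 j7 8.970378960312733
ball [ 0.6085 -0.1094  0.1068] 5597 tip-ball z 8.1
```

View pics/w15.png

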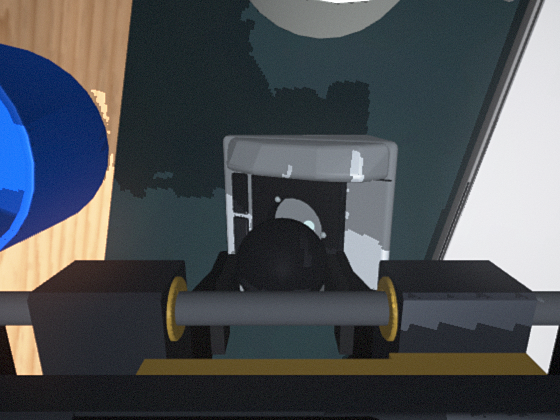

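Emit:
servo_tool --rows '[0,0,4,0,0.6,0,0,10,0,0.6,0,3,16,0,0.6,-1,8,22,0,0.6,-2,16,26,0,0.6,-3,26,28,0,0.6,-4,38,28,0,0.6,-6,51,28,0,0.6,-8,65,28,0,0.6,-10,79,28,0,0.6]' --force 20

```text
time_s: 16.6
tool_pos: [0.5991, -0.0282, 0.1529]
tool_rot: [137.4, 90.0, 152.7]
force: [-0.3, 0.4, -0.9]
grip_width: 0.041
```

Emit:
servo_tool --rows '[-2,14,0,0,0.6,-3,28,0,0,0.6,-4,42,0,0,0.6,-6,56,0,0,0.6,-8,70,0,0,0.6,-9,82,0,0,0.6,-10,92,0,0,0.6,-11,100,0,0,0.6,-12,104,0,0,0.6,-12,105,0,0,0.6]'

```text
time_s: 17.43
tool_pos: [0.5874, 0.0757, 0.1532]
tool_rot: [95.5, 90.0, 110.8]
force: [-1.0, -0.2, -1.9]
grip_width: 0.0408
```

```bash
python3 - <<'E'
from ballfit import *
c=ballfit(o["tool_pos"]-[.0015,0,.0191],0); cv2.imwrite("pics/w16.png",p["frame"])
P,_,_=pts(p,None,p["T"])
k=(P[:,2]>.087)&(P[:,2]<.097)&(np.hypot(P[:,0]-.587,P[:,1]-.075)<.075)&(np.hypot(P[:,0]-.587,P[:,1]-.075)>.045)
R=P[k];s=least_squares(lambda c:np.hypot(R[:,0]-c[0],R[:,1]-c[1])-.060,[.587,.075],loss="soft_l1",f_scale=.001);print("jar",s.x,k.sum(),np.median(R[:,2]))
E
```

```text
17.4333 [0.58744899 0.07568713 0.15319822] [-0.95246264 -0.23201557 -1.89534805] 0.04079824924780658 jaw 15.327521287162043 j7 -7.735589825044798
ball [0.5859 0.0756 0.1341] 5578 tip-ball z 8.1
jar [0.58647988 0.07450389] 3924 0.09252658854121842
```

View pics/w16.png

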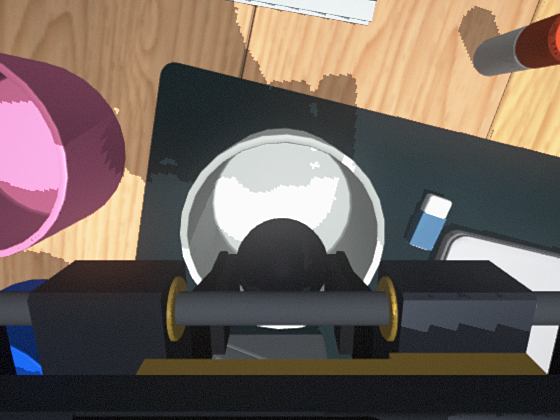

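Emit:
servo_tool --rows '[0,0,-4,0,0.6,0,0,-12,0,0.6,0,0,-24,0,0.6,0,0,-36,0,0.6,0,0,-48,0,0.6,0,0,-60,0,0.6,0,0,-72,0,0.6,0,0,-82,0,0.6,0,0,-90,0,0.6,0,0,-94,0,0.6]'

```text
time_s: 18.32
tool_pos: [0.587, 0.0747, 0.0576]
tool_rot: [164.1, 89.9, 179.4]
force: [0.4, -1.2, -1.4]
grip_width: 0.041
```

Emit:
servo_tool --rows '[0,0,-2,0,0.6,0,0,-4,0,0.6,0,0,-5,0,0.6,0,0,-6,0,0.6,0,0,-7,0,0.6,0,0,-7.5,0,0.6,0,0,-7.5,0,0.6,0,0,-7.5,0,0.6]'

```text
time_s: 18.98
tool_pos: [0.5878, 0.0747, 0.0519]
tool_rot: [-20.1, 90.0, -4.9]
force: [1.0, 0.5, -0.3]
grip_width: 0.0412
```

```bash
python3 - <<'E'
from ballfit import *
c=ballfit(o["tool_pos"]-[.0015,0,.0191],0); cv2.imwrite("pics/w17.png",p["frame"])
E
```

```text
18.9833 [0.58779398 0.07471502 0.05185929] [ 0.97099005  0.46817392 -0.34686325] 0.041184274135444544 jaw 15.26468638846412 j7 -11.750073732554783
ball [0.5863 0.0746 0.0328] 5584 tip-ball z 8.1
```

Emit:
servo_tool --rows '[0,0,-0.5,0,0.6,0,0,-1,0,0.6,0,0,-1.5,0,0.6,0,0,-2,0,0.6,0,0,-2.4,0,0.6,0,0,-2.4,0,0.6,0,0,-2.4,0,0.6]'

```text
time_s: 19.62
tool_pos: [0.5877, 0.0747, 0.0496]
tool_rot: [-58.2, 90.0, -42.9]
force: [-1.2, -0.5, 2.8]
grip_width: 0.0413
```

Emit:
servo_tool --rows '[0,0,-0.3,0,0.54,0,0,-0.3,0,0.51,0,0,-0.3,0,0.49,0,0,-0.3,0,0.46,0,0,-0.3,0,0.42,0,0,-0.3,0,0.36,0,0,0,0,0.3,0,0,0,0,0.3]' --force 5

```text
time_s: 20.28
tool_pos: [0.5877, 0.0748, 0.0491]
tool_rot: [49.8, 90.0, 65.1]
force: [-0.6, 0.3, 0.6]
grip_width: 0.0588
```

Emit:
servo_tool --rows '[0,0,5,0,0.3,0,0,20,0,0.3,0,0,45,0,0.3,0,0,75,0,0.3,0,0,110,0,0.3,0,-5,150,0,0.3,0,-30,160,0,0.1,0,-30,160,0,0,0,-30,160,0,0]'

```text
time_s: 21.03
tool_pos: [0.5885, 0.0431, 0.2112]
tool_rot: [-36.1, 89.8, -21.1]
force: [-1.1, -0.0, -0.4]
grip_width: 0.0737
```

```bash
python3 - <<'E'
from ballfit import *
cv2.imwrite("pics/w18.png",p["frame"])
P,_,_=pts(p,None,p["T"])
def jar(P):
  r=np.hypot(P[:,0]-.587,P[:,1]-.075)
  k=(P[:,2]>.087)&(P[:,2]<.097)&(r<.075)&(r>.045); R=P[k]
  s=least_squares(lambda c:np.hypot(R[:,0]-c[0],R[:,1]-c[1])-.060,[.587,.075],loss="soft_l1",f_scale=.001);print("jar",s.x,k.sum(),np.median(R[:,2]))
  a=R-R.mean(0);print("rim normal",np.linalg.svd(a,full_matrices=False)[2][2])
jar(P)
c=ballfit([.586,.075,.030],0)
q=read_camera("top")
for r in cut_out("jar_lid",q):
    Q,_,_=pts(q,r["pixels"]); print(r["score"],np.median(Q,0)); kn=Q[(Q[:,2]>.038)&(Q[:,2]<.055)]; print("knob",kn.mean(0) if len(kn) else None,len(kn))
E
```

```text
21.0333 [0.58851167 0.04312528 0.21124773] [-1.05995323 -0.03073714 -0.38530047] 0.07371069313131108 jaw 15.090890678750982 j7 -2.7520628907878
jar [0.58629174 0.07446225] 3947 0.09244608980781005
rim normal [ 0.00280584 -0.00289141  0.99999188]
ball [0.5851 0.0742 0.0306] 2035 tip-ball z 169.7
0.7 [ 0.54969772 -0.33085697  0.01897999]
knob [ 0.55140198 -0.33188983  0.04673902] 112
```

View pics/w18.png

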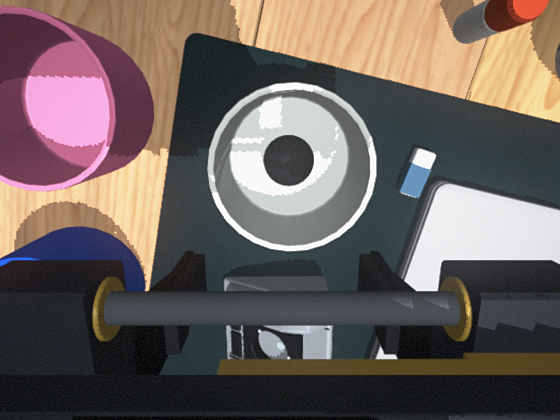

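Emit:
servo_tool --rows '[-2,-20,0,0,0,-6,-60,0,0,0,-10,-101,0,0,0,-14,-142,0,0,0,-18,-183,0,0,0,-22,-224,0,0,0,-26,-265,0,0,0,-30,-306,0,0,0,-34,-347,0,0,0,-38,-388,0,0,0]'

```text
time_s: 22.02
tool_pos: [0.5493, -0.3438, 0.2083]
tool_rot: [112.7, 89.9, 128.1]
force: [0.8, -0.1, -0.4]
grip_width: 0.087
```

Emit:
servo_tool --rows '[-1,-22,-20,0,0,-1,-22,-30,0,0,-1,-22,-30,0,0]'

```text
time_s: 22.27
tool_pos: [0.5465, -0.3651, 0.1747]
tool_rot: [120.9, 89.6, 136.1]
force: [0.1, -0.2, -0.2]
grip_width: 0.087
```

```bash
python3 - <<'E'
from ballfit import *
cv2.imwrite("pics/w19.png",p["frame"])
P,_,_=pts(p,None,p["T"])
k=(P[:,2]>.040)&(P[:,2]<.052)&(np.hypot(P[:,0]-.55,P[:,1]+.331)<.03);R=P[k]
print("knob",R.mean(0),R.min(0),R.max(0),k.sum(), cv2.minEnclosingCircle(R[:,:2].astype(np.float32)))
k=(P[:,2]>.013)&(P[:,2]<.024)&(np.hypot(P[:,0]-.55,P[:,1]+.331)<.09);R=P[k]
print("disc",cv2.minEnclosingCircle(R[:,:2].astype(np.float32)),np.median(R[:,2]))
E
```

```text
22.2667 [ 0.54645537 -0.36507217  0.1747241 ] [ 0.11143616 -0.160264   -0.17510539] 0.08697361989129856 jaw 15.157787588641515 j7 34.82076557356739
knob [ 0.55021879 -0.33369223  0.04667211] [ 0.53774591 -0.34676451  0.04000074] [ 0.56318522 -0.32132808  0.04886906] 866 ((0.5505441427230835, -0.3342225253582001), 0.013077047653496265)
disc ((0.5505603551864624, -0.3342321813106537), 0.06310885399580002) 0.01887294403022116
```

View pics/w19.png

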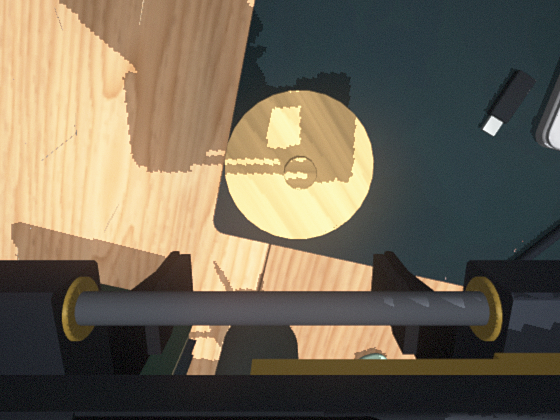

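Emit:
servo_tool --rows '[2,15,0,0,0.2,4,31,0,0,0.3,4,31,-30,0,0.4,4,31,-60,0,0.4,4,31,-85,0,0.4,4,31,-85,0,0.4,4,31,-85,0,0.4]' --force 15

```text
time_s: 22.9
tool_pos: [0.5532, -0.3309, 0.0946]
tool_rot: [100.2, 89.9, 115.7]
force: [0.4, 0.0, 0.9]
grip_width: 0.0542
```

```bash
python3 - <<'E'
from ballfit import *
cv2.imwrite("pics/w20.png",p["frame"])
E
```

```text
22.9 [ 0.55318904 -0.33093705  0.09458083] [0.40817735 0.01180168 0.89665546] 0.05419563391022395 jaw 15.482838920306536 j7 30.33776543716849
```

View pics/w20.png

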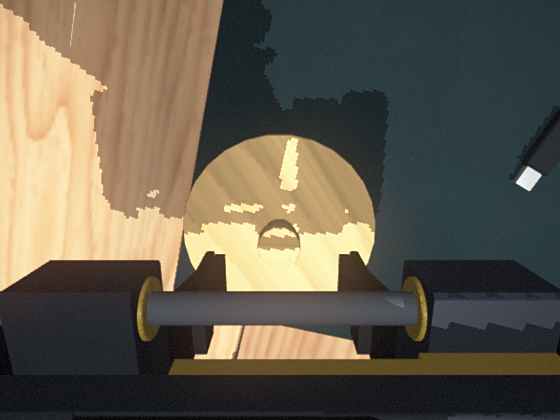

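Emit:
servo_tool --rows '[-2.5,-2.5,-20,0,0.4,-2.5,-2.5,-40,0,0.4,-2.5,-2.5,-54,0,0.4,-2.5,-2.5,-60,0,0.4,-2.5,-2.5,-60,0,0.4,-2.5,-2.5,-60,0,0.4]' --force 20

```text
time_s: 23.45
tool_pos: [0.5511, -0.3367, 0.0355]
tool_rot: [-33.0, 89.9, -17.7]
force: [0.3, -0.6, 0.4]
grip_width: 0.052
```

```bash
python3 - <<'E'
from ballfit import *
P,_,_=pts(p,None,p["T"])
k=(P[:,2]>.013)&(P[:,2]<.024)&(np.hypot(P[:,0]-.55,P[:,1]+.334)<.09);R=P[k]
r=least_squares(lambda c:np.maximum(np.hypot(R[:,0]-c[0],R[:,1]-c[1])-.063,0),[.55,-.334]);print(r.x)
cv2.imwrite("pics/w21.png",p["frame"])
E
```

```text
23.45 [ 0.55109011 -0.33665696  0.03545909] [ 0.27848047 -0.57019456  0.38531256] 0.05197912436956096 jaw 15.289216608694975 j7 28.902524665696472
[ 0.55072994 -0.33403459]
```

View pics/w21.png

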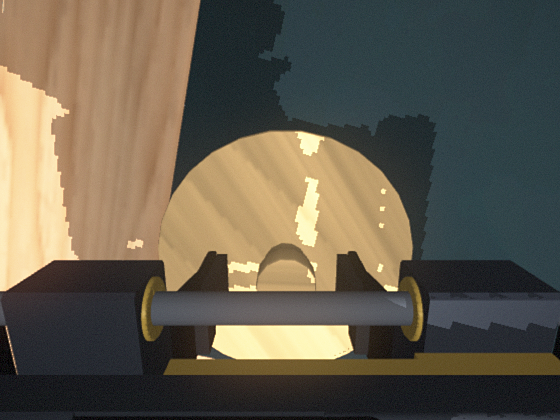

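Emit:
servo_tool --rows '[0,2,-1.5,0,0.4,0,2,-1.5,0,0.5,0,2,-1.5,0,0.6,0,2,-1.5,0,0.68,0,2,-1.5,0,0.75,0,2,-1.5,0,0.8,0,2,-1.5,0,0.8,0,2,-1.5,0,0.8]' --force 25

```text
time_s: 24.17
tool_pos: [0.5504, -0.3348, 0.0329]
tool_rot: [-21.7, 90.0, -6.4]
force: [-0.1, 0.1, 0.3]
grip_width: 0.0249
```

Emit:
servo_tool --rows '[0,0,3,0,0.8,0,0,10,0,0.8,0,0,25,0,0.8,0,0,45,0,0.8,0,0,70,0,0.8,0,0,95,0,0.8,0,0,115,0,0.8,0,0,125,0,0.8,0,0,125,0,0.8,0,0,125,0,0.8]' --force 30

```text
time_s: 25.0
tool_pos: [0.5501, -0.3348, 0.1581]
tool_rot: [-72.1, 90.0, -56.9]
force: [-0.1, -0.4, -1.9]
grip_width: 0.0246
```

```bash
python3 - <<'E'
from ballfit import *
T=p["T"]; F,_,_=pts(p,None,T); t=o["tool_pos"]; 
k=(abs(F[:,2]-(t[2]-.0155))<.006)&(np.hypot(F[:,0]-t[0],F[:,1]-t[1])<.075)&(np.hypot(F[:,0]-t[0],F[:,1]-t[1])>.03);R=F[k]
print(k.sum(),np.median(R[:,2])-t[2]); A=np.c_[R[:,:2]-t[:2],np.ones(len(R))];print(np.linalg.lstsq(A,R[:,2],rcond=None)[0])
r=least_squares(lambda c:np.maximum(np.hypot(R[:,0]-c[0],R[:,1]-c[1])-.063,0),t[:2]);print("lid c",r.x,r.x-t[:2])
cv2.imwrite("pics/w22.png",p["frame"])
E
```

```text
25.0 [ 0.55013001 -0.33484054  0.15814017] [-0.06411622 -0.38713829 -1.93276323] 0.02456681094421527 jaw 15.263735048511654 j7 32.18184672923515
22996 -0.01413564013570448
[-0.00067729 -0.0032841   0.1440579 ]
lid c [ 0.54856346 -0.3345267 ] [-0.00156655  0.00031384]
```

View pics/w22.png

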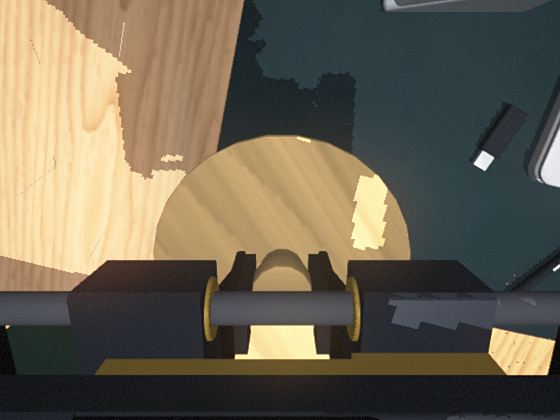

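Emit:
servo_tool --rows '[0,4,3,0,0.8,1,14,6,0,0.8,3,34,8,0,0.8,6,64,8,0,0.8,9,98,8,0,0.8,12,132,8,0,0.8,15,166,8,0,0.8,18,200,8,0,0.8,21,234,8,0,0.8,24,268,8,0,0.8]'

```text
time_s: 25.88
tool_pos: [0.5734, -0.0639, 0.1654]
tool_rot: [147.2, 89.9, 162.6]
force: [0.1, -0.5, -2.0]
grip_width: 0.0248
```

Emit:
servo_tool --rows '[3,33,0,0,0.8,6,66,0,0,0.8,8,95,0,0,0.8,10,118,0,0,0.8,11,132,0,0,0.8,12,140,0,0,0.8,12,140,0,0,0.8,12,140,0,0,0.8]'

```text
time_s: 26.55
tool_pos: [0.5858, 0.073, 0.1654]
tool_rot: [-156.6, 89.9, -141.3]
force: [-0.2, -0.4, -1.1]
grip_width: 0.0246
```

```bash
cat > lid.py <<'E'
from ballfit import *
F,_,_=pts(p,None,p["T"]); t=o["tool_pos"]; h=np.hypot(F[:,0]-t[0],F[:,1]-t[1])
k=(abs(F[:,2]-(t[2]-.0141))<.004)&(h<.075)&(h>.03);R=F[k]
A=np.c_[R[:,:2]-t[:2],np.ones(len(R))];print("disc plane",np.linalg.lstsq(A,R[:,2],rcond=None)[0],k.sum())
r=least_squares(lambda c:np.maximum(np.hypot(R[:,0]-c[0],R[:,1]-c[1])-.063,0),t[:2]);print("lid c",r.x,r.x-t[:2])
hj=np.hypot(F[:,0]-.5863,F[:,1]-.0745)
k=(abs(F[:,2]-.0925)<.004)&(hj<.07)&(hj>.05); R=F[k]
if len(R)>30:
    s=least_squares(lambda c:np.hypot(R[:,0]-c[0],R[:,1]-c[1])-.060,[.586,.0745],loss="soft_l1",f_scale=.001);print("jar",s.x,len(R))
E
python3 - <<'E'
from lid import *
cv2.imwrite("pics/w23.png",p["frame"])
E
```

```text
26.55 [0.58578883 0.0730225  0.16538627] [-0.2313257  -0.37503054 -1.13590881] 0.024633234225243175 jaw 15.30038218304566 j7 -6.993622545776405
disc plane [-0.00186125 -0.00374345  0.15133899] 22908
lid c [0.58427621 0.07324794] [-0.00151263  0.00022544]
jar [0.5860596  0.07566656] 521
```

View pics/w23.png

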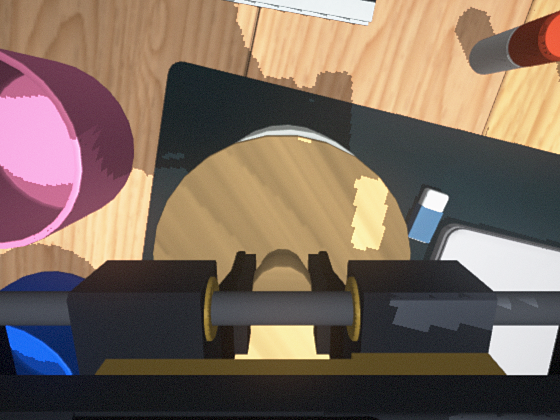

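Emit:
servo_tool --rows '[1,0.8,-3,0,0.8,1.8,1.5,-9,0,0.8,1.8,1.5,-18,0,0.8,1.8,1.5,-27,0,0.8,1.8,1.5,-34,0,0.8,1.8,1.5,-38,0,0.8,1.8,1.5,-40,0,0.8,1.8,1.5,-42,0,0.8,1.8,1.5,-44,0,0.8,1.8,1.5,-44,0,0.8]'

```text
time_s: 27.43
tool_pos: [0.588, 0.0748, 0.1217]
tool_rot: [35.9, 90.0, 51.2]
force: [0.1, -0.6, -2.3]
grip_width: 0.0248
```

```bash
python3 - <<'E'
from lid import *
print(o["wrist_torque"])
E
```

```text
27.4333 [0.58796312 0.07476179 0.12166353] [ 0.14036795 -0.6400654  -2.27208971] 0.024793418745730156 jaw 15.270911929119453 j7 -8.809125340651143
disc plane [-0.00120061 -0.00229386  0.10761038] 22905
lid c [0.58628057 0.07499254] [-0.00168254  0.00023076]
[-0.01525293 -0.13273999  0.0110313 ]
```

Emit:
servo_tool --rows '[0,0,-1,0,0.8,0,0,-2,0,0.8,0,0,-3,0,0.8,0,0,-4,0,0.8,0,0,-5,0,0.8,0,0,-5.5,0,0.8,0,0,-5.5,0,0.8]'

```text
time_s: 28.07
tool_pos: [0.588, 0.0747, 0.1169]
tool_rot: [-87.1, 90.0, -71.9]
force: [-2.0, -1.4, 3.2]
grip_width: 0.0245
```

```bash
python3 - <<'E'
from lid import *
E
```

```text
28.0667 [0.58801479 0.07470744 0.1169389 ] [-2.03378492 -1.40666195  3.17302728] 0.024540324183464288 jaw 15.267397266712052 j7 -9.017365799287246
disc plane [-0.00070698 -0.00229546  0.10294846] 22920
lid c [0.58641738 0.07513494] [-0.00159741  0.00042749]
```

Emit:
servo_tool --rows '[0,0,-0.2,0,0.68,0,0,-0.2,0,0.62,0,0,0,0,0.5,0,0,0,0,0.4,0,0,2,0,0.4,0,0,20,0,0.4,0,0,50,0,0.4,0,-10,85,0,0.3,0,-40,110,0,0.2,0,-60,110,0,0.2]' --force 5

```text
time_s: 28.95
tool_pos: [0.5911, 0.0144, 0.2325]
tool_rot: [-22.3, 89.4, -7.0]
force: [1.5, -1.3, 0.2]
grip_width: 0.0643
```

Emit:
servo_tool --rows '[0,-15,0,0,0.2,0,-15,0,0,0.2,0,-15,0,0,0.2]'

```text
time_s: 29.2
tool_pos: [0.5879, -0.0008, 0.2261]
tool_rot: [94.9, 90.0, 110.1]
force: [-0.7, 0.2, 0.4]
grip_width: 0.0695
```

```bash
python3 - <<'E'
from ballfit import *
cv2.imwrite("pics/w24.png",p["frame"])
P,_,_=pts(p,None,p["T"])
h=np.hypot(P[:,0]-.587,P[:,1]-.075); k=(h<.064)&(h>.018)&(P[:,2]>.097)&(P[:,2]<.108); R=P[k]
A=np.c_[R[:,:2]-[.587,.075],np.ones(len(R))];print("disc",np.linalg.lstsq(A,R[:,2],rcond=None)[0],cv2.minEnclosingCircle(R[:,:2].astype(np.float32)),k.sum())
q=read_camera("top"); cv2.imwrite("pics/top24.png",q["frame"])
for n in ["retaining_ring","eraser","glue_stick","usb_stick","trackball","jar_lid"]:
    for r in cut_out(n,q)[:2]:
        Q,_,_=pts(q,r["pixels"]); print(n,round(r["score"],2),np.round(np.median(Q,0),3),np.round(np.percentile(Q,98,axis=0),3))
s=read_camera("scene"); cv2.imwrite("pics/s24.png",s["frame"])
E
```

```text
29.2 [ 0.58790518 -0.00082345  0.22613438] [-0.651051   0.2307525  0.429978 ] 0.06948859579645385 jaw 15.15163839723541 j7 2.463284970714907
disc [-0.00063296 -0.00195538  0.10283095] ((0.5864248275756836, 0.07477004081010818), 0.06317399442195892) 22451
retaining_ring 0.89 [0.528 0.295 0.038] [0.558 0.323 0.043]
eraser 0.53 [0.711 0.093 0.012] [0.722 0.112 0.017]
glue_stick 0.83 [0.706 0.223 0.078] [0.722 0.236 0.09 ]
glue_stick 0.68 [0.583 0.083 0.103] [0.645 0.133 0.131]
usb_stick 0.47 [ 0.706 -0.234  0.009] [ 0.717 -0.214  0.013]
trackball 0.92 [ 0.634 -0.145  0.063] [ 0.685 -0.119  0.083]
trackball 0.57 [0.705 0.224 0.071] [0.723 0.245 0.09 ]
jar_lid 0.66 [0.583 0.083 0.103] [0.645 0.131 0.131]
```

View pics/top24.png

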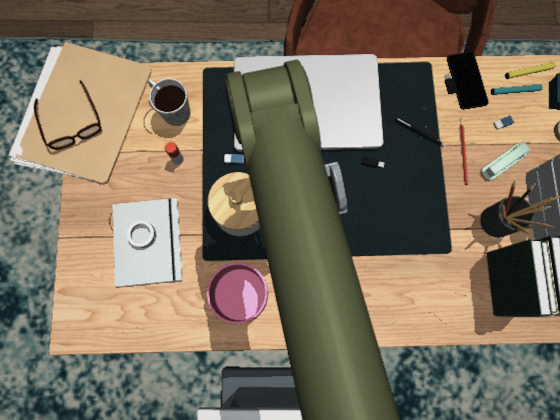

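View pics/s24.png

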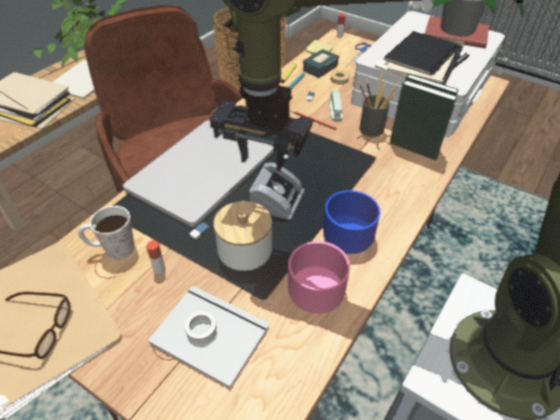

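The ring lies on the notebook (scene pixel 201,326). The lid sits level on the white jar (243,235), concentric to within 0.3 mm. The eraser, glue stick and USB stick have not moved.

```bash
python3 -c "
from cell import *
print(get_obs()['joint_velocities'].round(1)); print(sign_off())"
```

```text
[ 0.2 -0.   0.2  0.  -0.  -0.  -0. ]
the job is handed in; nothing more can be done
None
```

The job is finished and handed in at about 29 s of the 72 s allowed, with the arm still and clear of everything.

- **Ring:** I pulled it straight off along the sloping axis and laid it flat on the grey notebook. Its top measured 39.4 mm above the desk, against 39 mm expected, and it lies level. I gripped it across the slope, on the few millimetres that stand above the cheeks. The tool only points straight down, so it could not grip from the low and high sides as the text said.
- **Ball:** I lifted it out with the fingertips and lowered it onto the jar floor. Its centre measured 30.6 mm, against 30 mm expected. Contact force at touchdown was about 3 N, and the rim was level afterwards.
- **Lid:** It is fully seated, level and centred within 0.3 mm. Its top measured 102.8 mm, against 102 mm expected, which is within the camera's error.
- **Bystanders:** The eraser, glue stick and USB stick measured where they were at the start, within about 1 mm.

**What went less smoothly:**
- While lining up on the ball, one fingertip rested on the seat block with about 5 N. I raised the tool before gripping.
- One move over the trackball stopped 14 mm short of where I had commanded it. I corrected it before gripping.
- The ball cannot be seen under the lid, so its position was last checked before the lid went on.

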